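# Pack the last ink tin, then wedge up the crate's front and hold

### The job

Stand the tall narrow ink tin upright in the gap left in the small wooden crate, among what is packed there already, and let go of it. Then take the wooden wedge by its heel and push it, thin end first, under the middle of the crate's front board, so that the crate stays against the bench stop and its two runners just lift off the counter at the front: about 5 mm, never more than 1 cm. Finish holding the wedge there in the gripper, with nothing else carrying the crate (a colleague will slip a strap under it), and leave the other things on the bench where they are.

Things in the scene. Friction and masses are not known exactly. Their poses are not given: they have to be found in the camera images.
- tall_tin_mid (a point): centre of the tall narrow cream ink tin, a closed cylinder 53 mm in diameter and 61 mm high (point half-way up, on its axis); stands loose on the counter to the left, z axis up; 0.25 kg
- crate: loose wooden crate, 176 (x) by 88 mm (y), 36 mm high; origin: centre of its underside at the bottom of the runners; x to the back end at the bench stop, z up. Runners 10 mm wide, 8 mm high along both sides leave a slot 68 mm wide, 8 mm high under the floor board, open at the front (-x). Inner floor 14 mm up, inside 164 x 76 mm, walls 6 mm. About 1.05 kg full; slides unless backed by the stop
- crate_gap (a point): point on the crate's inner floor at the middle of the gap where the tall tin belongs, on the crate's centre line, 10 mm before its middle; the gap is about 60 mm long along the crate and 76 mm wide
- foot_left (a point): bottom of the left runner at the crate's front end; its height is 0 while the crate stands flat
- foot_right (a point): bottom of the right runner at the crate's front end; its height is 0 while the crate stands flat
- crate_back (a point): middle of the crate's underside at its back end, at runner-bottom height, beside the bench stop
- bench_stop: dark wooden strip screwed to the counter behind the crate, 22 mm (x) by 120 mm (y) by 30 mm high, fixed; origin at the centre of its underside, x points away from the crate. It takes the thrust of the wedge
- wide_tin_mid (a point): centre of the wider ink tin already packed at the back end of the crate, 61 mm diameter, 46 mm high
- jar_mid (a point): centre of the small jar packed at the front end of the crate on the left, 39 mm diameter, 46 mm high
- shaker_mid (a point): centre of the slim tin packed at the front end of the crate on the right, 33 mm diameter, 71 mm high
- wedge: loose wooden wedge, 134 mm long (x) by 40 mm wide (y); origin: centre of its underside, x to the thin end, z up. Heel block at the thick end 34 mm long, 36 mm high; from it the ramp falls straight from 28 to 2.5 mm over 100 mm (1 in 4) to the tip, 67 mm ahead of the origin. Lies between robot and crate, heel to the right. 0.16 kg
- wedge_heel (a point): centre of the wedge's heel block (18 mm up, 50 mm behind the wedge's origin, 117 mm behind its tip), where it is gripped across its 40 mm width
- squat_tin: bystander: squat ink tin, 69 mm diameter, 53 mm high, on the grey ink slab to the right; origin at its foot
- grease: bystander: round jar with a lid, 76 mm diameter, 84 mm high, at the left edge of the counter; origin at its foot
- carton: bystander: long small carton, 160 x 47 x 39 mm, on the grey ink slab to the right; origin at its foot
Not all that is in view belongs to the job. What is shaped like the part that bears tall_tin_mid but purple or yellow is not meant.

How it is judged:
By the outcome, as a careful person would: the job done as asked, in the order asked, and still so for the second after the job is handed in, while the arm keeps its last pose, push and grip.
It also fails if it takes over 54 s, if anything falls off the work surface, if the arm or the gripper's body presses on something with over 40 N, if the wrist force passes 120 N, or if a joint passes its speed limit or range.

### The arm

A 7-joint arm with a two-finger parallel gripper is mounted at the origin on a cart in front of the work surface, level with it; the furniture and walls round the work are solid. World frame = base frame: x ahead of the robot, y to its left, z up, the work surface at z = 0. Lengths are in m, angles in rad, forces in N, time in s.
With the tool pointing down it reaches from about 0.4 to 0.85 m from the base axis. Payload 10.4 kg.
Tool frame: the origin (TCP) lies on the centre line of the jaws, within the pads' length; the fingertips stand 22 mm ahead of it and the grasp point (between the pads) lies 3 mm ahead of it; z points along the fingers, y is the line along which they close (so a half turn about z gives the same grasp; the last joint's range is limited). The gripper opens to 87 mm and grips with 3 to 60 N. Pads are 19 mm wide; open, the fingers measure 117 mm over their backs; the gripper's body (75 mm by 190 mm) begins 51 mm behind the grasp point.
Start: joints at [-1.329, 0.332, -0.065, 1.46, 0.022, 1.35, -0.088], TCP at [0.164, 0.603, 0.245] pointing down, gripper open.
Joint ranges: [-2.6, 2.6], [-0.5, 2.12], [-1.47, 1.34], [0.16, 2.42], [-1.27, 4.41], [0.06, 2.06], [-2.6, 2.6]. Speed limits (rad/s): [2.22, 2.22, 2.79, 2.79, 3.14, 3.14, 3.14].

### API

Orientations are given as a unit quaternion [x, y, z, w].
In Python, from rig import state, optics, job_done gives the robot as it stands. The module is installed in compiled form; this text tells all that it offers.
- The arm moves only by the tool step_arm, never from a script. Its argument "motion" is a list of rows, each a list of 6 numbers: the shift along the tool's x, y, z normalised to -1 to 1, where 1 is 1 m, then the turn, a rotation vector about the tool's x, y, z normalised to -1 to 1, where 1 is pi rad. A call has 1 to 8 rows; each row shifts and turns the commanded pose from where the row before left it, along the tool's axes as they then stand; what a row does not reach is not made up. A row lasts 1/10 s, in which the tool goes at most 50 mm and 8.59 degrees, less where a joint would pass 70% of its speed; a pose out of reach is approached as far as the arm can. A call with a number of a shift or a turn outside -1 to 1 is refused whole. A call with a gripper value outside its range is refused whole. "gripper" is the closure in counts, from 0 (fully open) to 255 (shut), set as the call begins (left out, the last holds). The fingers move at their own pace and stop on an object; the grip force is fixed at half the most. Time passes only in rows, so rows that do not move let the fingers close. It gives the time, the measured TCP pose, the force, the opening and the grip force at its end, in the units of the state.
- state(): the state, without advancing time (a new reading comes with each control period).
- optics.capture(name): name is "scene" or "side" or "wrist"; returns a dict with "img" (480x640x3 uint8, blue, green, red), "K" (3x3 intrinsics, pixels), "k1" (the pictures are not rectified: a ray, as slopes to the right and down, at radius r is drawn at 1 + k1 r^2 times it, then the intrinsics apply), "origin" and "attitude" of the camera in the world. Camera axes: x right, y up, looking along -z (the intrinsics and any distortion apply to the point x, -y, -z); pixel columns grow to the right and rows downward; lengths in m; the calibration is good to about 2 mm. A picture is of the moment at which its call begins. There is no depth.
- job_done(): hands the job in; it is judged then, once.
The state is a dict: "clock": time; "joint_pos": joint angles; "qvel": joint speeds; "effort": joint torques, N m; "ee_pos": TCP position; "eef_rot": TCP orientation; "ft_force": force on the tool from outside, world axes, zero at the start; "ft_torque": the same for the moment, N m; "gripper_width": opening from 0.0 (shut) to 1.0 (fully open); "gripper_force": force on a finger pad.
Only numpy, scipy, OpenCV 4.12 (cv2) and the standard library are available. Lean on these libraries where they do the work, as an engineer would, in place of code of your own. Each camera call takes 0.05 s, during which the arm holds its last target. There are 200 camera calls.

## Working session

There is one attempt and no reset: what is moved stays moved. The work goes in short steps, Python scripts to look and compute and a tool call to move; the robot and the scene stay as the last step left them, time stands still between calls to the robot, and variables do not carry over. Pictures are saved under pics/ and viewed, at most 10 in all, crops included, and the job is handed in when it is done.

Besides the shell and the picture viewer there is one more tool, called in YAML: its name, and indented under it one key for each argument. step_arm: Moves the arm, as the interface text tells. Its arguments: {"type":"object","properties":{"motion":{"type":"array","items":{"type":"array","items":{"type":"number","minimum":-1,"maximum":1}}},"gripper":{"type":"number"}},"required":["motion"]}

```bash
mkdir -p pics
cat > h.py <<'E'
import numpy as np,cv2
from scipy.spatial.transform import Rotation as R
from rig import state,optics,job_done
def att(a):
    a=np.array(a,float)
    return a if a.shape==(3,3) else R.from_quat(a).as_matrix()
def ray(c,u,v):
    K=np.array(c['K']);d=np.array([(u-K[0,2])/K[0,0],(v-K[1,2])/K[1,1]])
    s=d.copy()
    for _ in range(20): s=d/(1+c['k1']*(s@s))
    r=att(c['attitude'])@np.array([s[0],-s[1],-1]);return np.array(c['origin']),r/np.linalg.norm(r)
def atz(c,u,v,z):
    o,r=ray(c,u,v);return o+r*(z-o[2])/r[2]
def tri(*obs):
    A=np.zeros((3,3));b=np.zeros(3)
    for c,u,v in obs:
        o,r=ray(c,u,v);P=np.eye(3)-np.outer(r,r);A+=P;b+=P@o
    p=np.linalg.solve(A,b);return p,[np.linalg.norm(np.cross(p-ray(*q)[0],ray(*q)[1])) for q in obs]
def proj(c,p):
    q=att(c['attitude']).T@(np.array(p)-c['origin']);s=np.array([q[0],-q[1]])/-q[2]
    s=s*(1+c['k1']*(s@s));K=np.array(c['K']);return np.array([K[0,0]*s[0]+K[0,2],K[1,1]*s[1]+K[1,2]])
def snap(n,f):
    c=optics.capture(n);cv2.imwrite(f'pics/{f}.png',c['img']);np.save(f'pics/{f}.npy',c,allow_pickle=True);return c
def load(f): return np.load(f'pics/{f}.npy',allow_pickle=True).item()
E
python3 -c "
from h import *
for n in('scene','side','wrist'):
    c=snap(n,n+'0');print(n,c['origin'],att(c['attitude'])[:,2],c['k1'])
print(state())"
```

```text
scene [0.02676748 1.13893328 1.03771449] [-0.3769899   0.69330356  0.61417326] -0.13949007408160402
side [ 0.55202913 -0.93240126  0.69374876] [-0.04939495 -0.83368736  0.55002321] -0.0704642732750964
wrist [0.0891578  0.62215132 0.38395634] [-0.26931279  0.07377703  0.96022267] -0.026566763631877172
{'clock': 0.15, 'joint_pos': array([-1.32862452,  0.33269403, -0.06469409,  1.4607402 ,  0.02157254,
        1.34989561, -0.08848374]), 'qvel': array([ 4.59002853e-04, -1.35926802e-03,  1.22929962e-03, -2.77673589e-03,
       -8.31480145e-04, -3.69099499e-05,  6.90834202e-04]), 'effort': array([ 7.06368410e-04, -6.23629332e+01,  2.47818633e-02, -3.90148187e+01,
       -6.11872366e-02,  3.71886429e-02,  1.27031003e-04]), 'ee_pos': array([0.16348007, 0.60296513, 0.24396099]), 'eef_rot': array([ 1.31988925e-01,  9.91251054e-01, -5.18410485e-04, -5.87950493e-05]), 'ft_force': array([ 0.55133209, -0.27921059,  0.49817485]), 'ft_torque': array([ 0.02846572,  0.02034502, -0.04311629]), 'gripper_force': 0.0, 'gripper_width': 0.9997644710793329}
```

View pics/scene0.png

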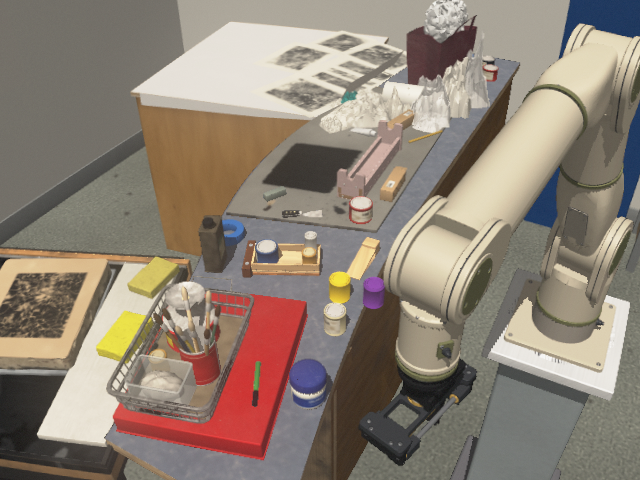

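View pics/side0.png

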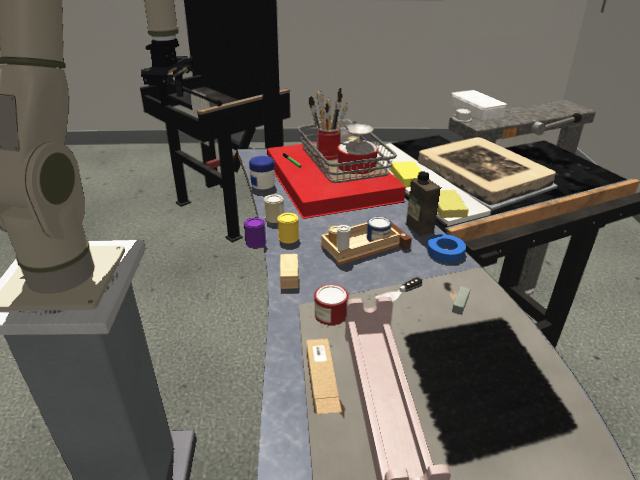

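Scene: candidates for the tall tin are cream (335,319), yellow (339,288) and purple (373,292). Only the cream one fits. The crate is at (285,260) with its stop on the left at (248,260), and the wedge is at (364,258). In the side view the cream tin is at (274,209), the crate at (365,240) and the wedge heel at (289,271). I'll enlarge both views.

```bash
python3 -c "
from h import *
a=load('scene0')['img'][225:345,235:395];cv2.imwrite('pics/sc.png',cv2.resize(a,None,fx=5,fy=5,interpolation=cv2.INTER_CUBIC))
a=load('side0')['img'][185:305,255:415];cv2.imwrite('pics/si.png',cv2.resize(a,None,fx=5,fy=5,interpolation=cv2.INTER_CUBIC))
"
```

```text
(no output)
```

View pics/sc.png

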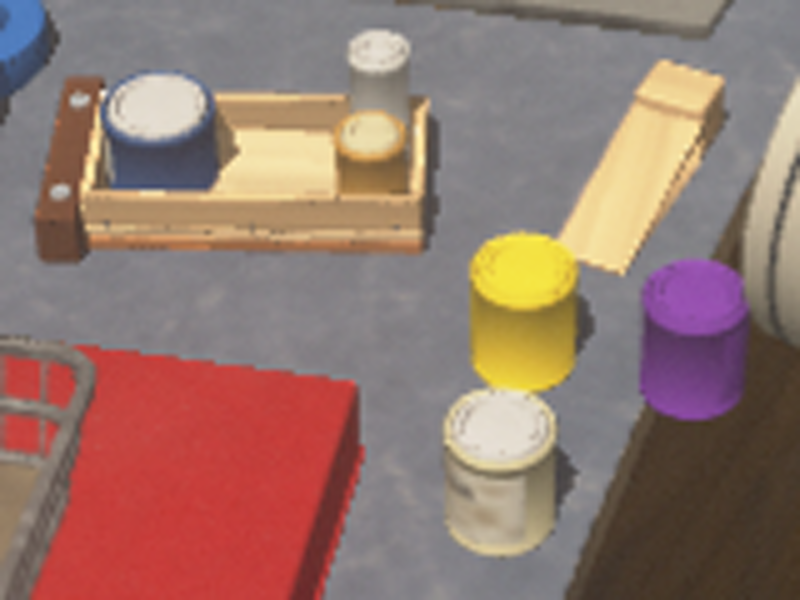

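View pics/si.png

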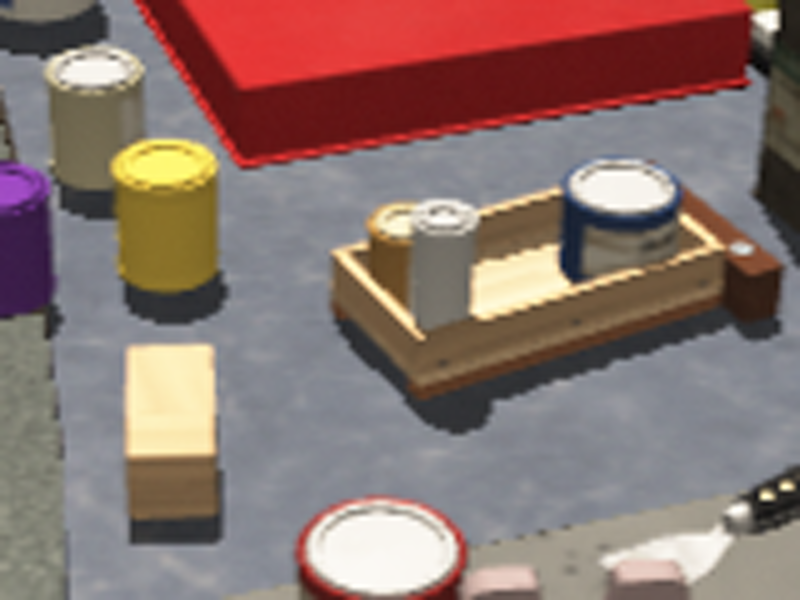

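Confirmed: the cream tin's lid centre is at crop (500,430) in scene and (95,71) in side. The crate's rim corners and the wedge's heel corners are clear in both crops.

```bash
python3 -c "
from h import *
np.set_printoptions(precision=4,suppress=True)
s=load('scene0');d=load('side0')
S=lambda u,v:(s,u/5-.4+235,v/5-.4+225)
D=lambda u,v:(d,u/5-.4+255,v/5-.4+185)
def t(n,a,b):
    p,e=tri(S(*a),D(*b));print(n,p,max(e))
t('tin top',(500,430),(95,71))
t('yellow top',(524,271),(165,166))
t('cr FL',(425,205),(333,254))
t('cr FR',(430,97),(422,340))
t('wide top',(160,105),(623,190))
t('jar top',(370,135),(400,220))
t('shk top',(379,51),(443,216))
t('heel A',(662,62),(127,457));t('heel B',(722,75),(126,346)) 
for n,a in dict(a=(662,62),b=(722,77),c=(708,118),d=(637,100)).items(): print('heel S',n,atz(*S(*a),.036))
for n,a in dict(a=(126,457),b=(216,456),c=(214,345),d=(127,345)).items(): print('heel D',n,atz(*D(*a),.036))
for a in((560,238),(622,272)): print('tip',atz(*S(*a),.0025))
for n,a in dict(FL=(425,205),FR=(430,97),BL=(83,198)).items(): print('cS',n,atz(*S(*a),.036))
for n,a in dict(FL=(333,254),FR=(422,340),BR=(725,245)).items(): print('cD',n,atz(*D(*a),.036))
print('stop',[atz(*S(*a),.03) for a in((75,78),(105,82),(85,222),(37,222))])
"
```

```text
tin top [0.4792 0.2589 0.056 ] 0.0005988321502162954
yellow top [0.5184 0.1569 0.0564] 0.00037269720402784075
cr FL [0.5998 0.1102 0.0319] 0.00159876408483471
cr FR [0.6385 0.0323 0.0332] 0.0013247101078140732
wide top [0.7454 0.1282 0.0563] 0.00044975537740256865
jar top [0.6338 0.1013 0.0576] 0.0007429339943444797
shk top [0.6498 0.0642 0.0817] 0.0005904968396700785
heel A [ 0.5206 -0.0481  0.0356] 0.016864124667852923
heel B [ 0.498  -0.0184  0.0653] 0.006709485081846839
heel S a [ 0.5383 -0.0484  0.036 ]
heel S b [ 0.5042 -0.0512  0.036 ]
heel S c [ 0.4965 -0.0158  0.036 ]
heel S d [ 0.5363 -0.0124  0.036 ]
heel D a [ 0.5044 -0.0574  0.036 ]
heel D b [ 0.5435 -0.0577  0.036 ]
heel D c [0.5427 0.0276 0.036 ]
heel D d [0.5025 0.0287 0.036 ]
tip [0.5399 0.0715 0.0025]
tip [0.5    0.0806 0.0025]
cS FL [0.5957 0.1147 0.036 ]
cS FR [0.6353 0.0357 0.036 ]
cS BL [0.754  0.1905 0.036 ]
cD FL [0.601  0.1049 0.036 ]
cD FR [0.6394 0.0292 0.036 ]
cD BR [0.7955 0.1084 0.036 ]
stop [array([0.8178, 0.1026, 0.03  ]), array([0.8013, 0.0981, 0.03  ]), array([0.747 , 0.2002, 0.03  ]), array([0.7689, 0.2116, 0.03  ])]
```

step_arm:
  motion:
    - [-0.0395, -0.0249, 0.0045, 0, 0, 0]
    - [-0.0395, -0.0249, 0.0045, 0, 0, 0]
    - [-0.0395, -0.0249, 0.0045, 0, 0, 0]
    - [-0.0395, -0.0249, 0.0045, 0, 0, 0]
    - [-0.0395, -0.0249, 0.0045, 0, 0, 0]
    - [-0.0395, -0.0249, 0.0045, 0, 0, 0]
    - [-0.0395, -0.0249, 0.0045, 0, 0, 0]
    - [-0.0395, -0.0249, 0.0045, 0, 0, 0]
  gripper: 0

```text
clock: 0.95
ee_pos: [0.4174, 0.3266, 0.2084]
eef_rot: [0.132, 0.991, 0.0, 0.0]
ft_force: [1.0, -0.1, -0.2]
gripper_width: 1.0
gripper_force: 0.0
```

step_arm:
  motion:
    - [-0.0395, -0.0249, 0.0045, 0, 0, 0]
    - [-0.0395, -0.0249, 0.0045, 0, 0, 0]
    - [0, 0, 0, 0, 0, -0.0462]
    - [0, 0, 0, 0, 0, -0.0462]
    - [0, 0, 0, 0, 0, -0.0462]
    - [0, 0, 0, 0, 0, -0.0462]
    - [0, 0, 0, 0, 0, -0.0462]
    - [0, 0, 0, 0, 0, 0]

```text
clock: 1.75
ee_pos: [0.4795, 0.2594, 0.1993]
eef_rot: [-0.23, 0.973, -0.0, -0.0]
ft_force: [-0.2, -0.9, 0.3]
gripper_width: 1.002
gripper_force: 0.0
```

```bash
python3 -c "
from h import *
c=snap('wrist','w1');print(c['origin'],att(c['attitude'])[:,2]);print(proj(c,(.479,.259,.061)),proj(c,(.479,.259,0)),proj(c,(.688,.106,.014)))"
```

```text
[0.41060513 0.22422804 0.33948465] [-0.24945015 -0.12509514  0.96027383]
[317.85611504 233.69844581] [317.7357782  215.22213744] [ 72.10766318 342.3208975 ]
```

step_arm:
  motion:
    - [-0.029, -0.0425, 0, 0, 0, 0]
    - [-0.029, -0.0425, 0, 0, 0, 0]
    - [-0.029, -0.0425, 0, 0, 0, 0]
    - [-0.029, -0.0425, 0, 0, 0, 0]
    - [0, 0, 0, 0, 0, 0]

```text
clock: 2.3
ee_pos: [0.6579, 0.1553, 0.1978]
eef_rot: [-0.223, 0.975, -0.002, -0.0]
ft_force: [-1.2, -1.0, -0.8]
gripper_width: 1.003
gripper_force: 0.0
```

```bash
python3 -c "
from h import *
c=snap('wrist','w2');print(state()['ee_pos'],c['origin'],proj(c,(.688,.106,.014)))
a=load('w1')['img'];cv2.imwrite('pics/c1.png',np.hstack([cv2.resize(a,(400,300),interpolation=cv2.INTER_AREA),cv2.resize(c['img'],(400,300),interpolation=cv2.INTER_AREA)]))"
```

```text
[0.65583005 0.15830414 0.19802401] [0.58844721 0.12175908 0.33800935] [250.83817984 226.87818343]
```

View pics/w2.png

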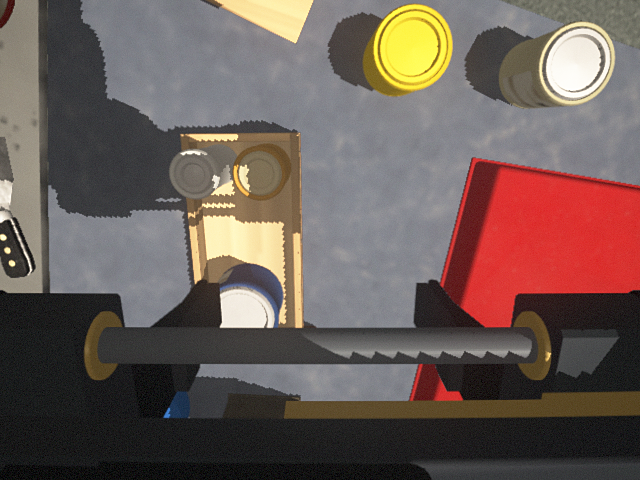

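The wrist picture over the crate shows the front rim corners at (300,131) left and (181,133) right, the jar lid at (262,172), the shaker lid at (195,174) and the wide tin lid at about (246,312). The cream tin lid is at (577,62).

```bash
python3 -c "
from h import *
np.set_printoptions(precision=4,suppress=True)
a=load('w2');s=state();print(s['ee_pos'],s['eef_rot'])
for n,u,v,z in(('FL',300,131,.036),('FR',181,133,.036),('Lb',302,328,.036),('jar',262,172,.06),('shk',195,174,.085),('wide',246,312,.06),('tin',577,62,.061)): print(n,atz(a,u,v,z))
"
```

```text
[0.6558 0.1583 0.198 ] [-0.2239  0.9746 -0.0012 -0.0007]
FL [0.5983 0.1111 0.036 ]
FR [0.6377 0.0321 0.036 ]
Lb [0.744 0.181 0.036]
jar [0.6341 0.0997 0.06  ]
shk [0.6497 0.0636 0.085 ]
wide [0.7381 0.1315 0.06  ]
tin [0.4787 0.2559 0.061 ]
```

View pics/w1.png

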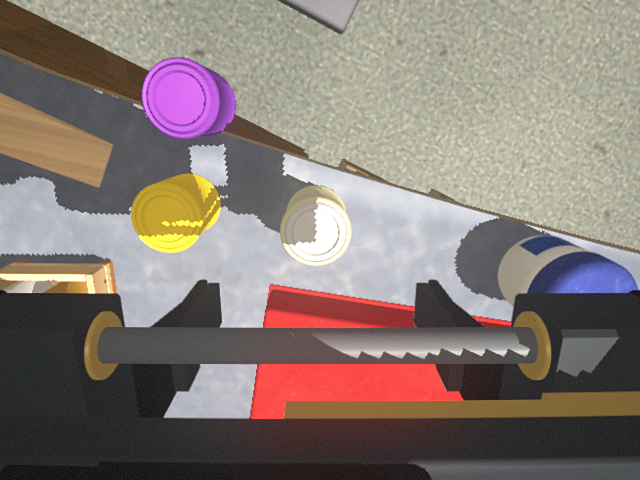

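```bash
cat >> h.py <<'E'
def go(p,yaw=None):
    "shift in present tool axes to world p, and turn about tool z so that tool y stands at yaw (deg, mod 180)"
    s=state();r=R.from_quat(s['eef_rot']);M=r.as_matrix();y=np.degrees(np.arctan2(M[1,1],M[0,1]))
    print('at',s['ee_pos'].round(4),'yaw',round(y,2),'tilt',np.degrees(np.arccos(-M[2,2])).round(2),'ft',s['ft_force'].round(1))
    print('shift',(M.T@(np.array(p)-s['ee_pos'])).round(4))
    if yaw is not None: print('turnz',-((yaw-y+90)%180-90)/180)
E
python3 -c "
from h import *
a,b,s,d=map(load,('w1','w2','scene0','side0'))
print(atz(a,316,231,.061),tri((a,316,231),(b,577,62)),tri((a,316,231),(b,577,62),(s,334.6,310.6),(d,273.6,198.8)))
go((.479,.2575,.198),116.3)"
```

```text
[0.47778284 0.25688051 0.061     ] (array([0.47809958, 0.25692001, 0.05926688]), [np.float64(0.000187868657009689), np.float64(0.00018786865700958245)]) (array([0.47860714, 0.25808483, 0.05642167]), [np.float64(0.0007238241171955806), np.float64(0.0016060303137382856), np.float64(0.0009621902656875578), np.float64(0.0012187555887979067)])
at [0.6558 0.1583 0.198 ] yaw 115.88 tilt 0.16 ft [-0.7  0.4 -0.1]
shift [ 1.158e-01  1.664e-01 -1.000e-04]
turnz -0.002340308503386505
```

step_arm:
  motion:
    - [0.0234, 0.0332, 0, 0, 0, 0]
    - [0.0234, 0.0332, 0, 0, 0, 0]
    - [0.0234, 0.0332, 0, 0, 0, 0]
    - [0.0234, 0.0332, 0, 0, 0, 0]
    - [0.0234, 0.0332, 0, 0, 0, 0]
    - [0, 0, 0, 0, 0, -0.002]
    - [0, 0, 0, 0, 0, 0]

```text
clock: 3.05
ee_pos: [0.4742, 0.2596, 0.2]
eef_rot: [-0.232, 0.973, 0.0, 0.0]
ft_force: [0.3, -0.6, -0.4]
gripper_width: 1.002
gripper_force: 0.0
```

```bash
python3 -c "
from h import *
go((.478,.257,.05),116.3)"
```

```text
at [0.4742 0.2596 0.2   ] yaw 116.81 tilt 0.06 ft [ 0.3 -0.6 -0.4]
shift [-0.0021 -0.0041  0.15  ]
turnz 0.0028130072783922977
```

step_arm:
  motion:
    - [-0.0021, -0.0041, 0, 0, 0, 0.003]
    - [0, 0, 0.04, 0, 0, 0]
    - [0, 0, 0.04, 0, 0, 0]
    - [0, 0, 0.04, 0, 0, 0]
    - [0, 0, 0.02, 0, 0, 0]
    - [0, 0, 0.01, 0, 0, 0]
    - [0, 0, 0, 0, 0, 0]

```text
clock: 3.75
ee_pos: [0.4794, 0.2546, 0.0486]
eef_rot: [-0.226, 0.974, -0.001, -0.001]
ft_force: [0.2, -1.7, 0.6]
gripper_width: 1.0
gripper_force: 0.0
```

step_arm:
  motion:
    - [0, 0, 0, 0, 0, 0]
    - [0, 0, 0, 0, 0, 0]
    - [0, 0, 0, 0, 0, 0]
    - [0, 0, 0, 0, 0, 0]
    - [0, 0, 0, 0, 0, 0]
    - [0, 0, 0, 0, 0, 0]
  gripper: 255

```text
clock: 4.35
ee_pos: [0.4793, 0.256, 0.0499]
eef_rot: [-0.227, 0.974, 0.0, 0.0]
ft_force: [-1.6, 0.8, 2.8]
gripper_width: 0.602
gripper_force: 30.0
```

step_arm:
  motion:
    - [0, 0, -0.03, 0, 0, 0]
    - [0, 0, -0.045, 0, 0, 0]
    - [0, 0, -0.045, 0, 0, 0]
    - [0, 0, 0, 0, 0, 0]
    - [0, 0, 0, 0, 0, 0]

```text
clock: 4.85
ee_pos: [0.4794, 0.2558, 0.17]
eef_rot: [-0.227, 0.974, 0.0, 0.001]
ft_force: [-0.4, -0.4, -2.8]
gripper_width: 0.596
gripper_force: 30.0
```

```bash
python3 -c "
from h import *
go((.688,.106,.17),116.3)"
```

```text
at [0.4794 0.2558 0.17  ] yaw 116.23 tilt 0.09 ft [-0.4 -0.4 -2.8]
shift [-1.210e-01 -2.266e-01  1.000e-04]
turnz -0.00038905164631499486
```

step_arm:
  motion:
    - [-0.0202, -0.0378, 0, 0, 0, 0]
    - [-0.0202, -0.0378, 0, 0, 0, 0]
    - [-0.0202, -0.0378, 0, 0, 0, 0]
    - [-0.0202, -0.0378, 0, 0, 0, 0]
    - [-0.0202, -0.0378, 0, 0, 0, 0]
    - [-0.0202, -0.0378, 0, 0, 0, 0]
    - [0, 0, 0, 0, 0, 0]
    - [0, 0, 0, 0, 0, 0]

```text
clock: 5.65
ee_pos: [0.6875, 0.1044, 0.1664]
eef_rot: [-0.226, 0.974, -0.0, -0.002]
ft_force: [-1.0, 0.6, -3.0]
gripper_width: 0.599
gripper_force: 30.0
```

step_arm:
  motion:
    - [0, 0, 0.02, 0, 0, 0]
    - [0, 0, 0.02, 0, 0, 0]
    - [0, 0, 0, 0, 0, 0]
    - [0, 0, 0, 0, 0, 0]

```text
clock: 6.05
ee_pos: [0.6872, 0.1068, 0.1291]
eef_rot: [-0.228, 0.974, 0.0, -0.001]
ft_force: [0.7, 0.4, -2.0]
gripper_width: 0.595
gripper_force: 30.0
```

```bash
python3 -c "
from h import *
go((.688,.106,.064),116.3)
c=snap('wrist','w3');d=snap('side','s3');e=snap('scene','e3')
z=lambda a:cv2.resize(a,(400,300),interpolation=cv2.INTER_CUBIC)
cv2.imwrite('pics/c3.png',np.vstack([np.hstack([z(d['img'][190:265,315:415]),z(e['img'][215:290,235:335])]),np.hstack([z(c['img'][100:400,140:540]),z(c['img'])])]))"
```

```text
at [0.6872 0.1068 0.1291] yaw 116.3 tilt 0.1 ft [ 0.7  0.4 -2. ]
shift [-0.0004 -0.0011  0.0651]
turnz 1.9911377818715437e-05
```

View pics/c3.png

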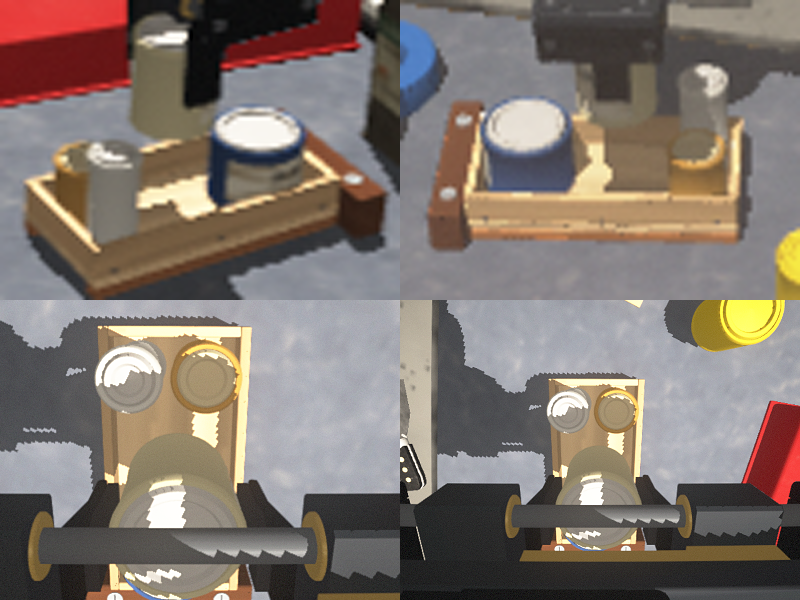

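The crops show the tin hanging centred over the crate's gap: front rim corners at wrist pixels (390,127) and (238,127), jar lid at (346,177), shaker lid at (268,177).

```bash
python3 -c "
from h import *
np.set_printoptions(precision=4,suppress=True)
c=load('w3')
L=atz(c,390,127,.036);Q=atz(c,238,127,.036);F=(L+Q)/2;x=np.array([Q[1]-L[1],L[0]-Q[0],0]);x=-x/np.linalg.norm(x)
x=np.array([L[1]-Q[1],Q[0]-L[0],0]);x/=np.linalg.norm(x);y=np.array([-x[1],x[0],0])
print(L,Q,np.linalg.norm(L-Q),F,np.degrees(np.arctan2(x[1],x[0])))
for n,u,v,z in(('jar',346,177,.06),('shk',268,177,.085),('tinfront bottom',322,233,.079)):
    p=atz(c,u,v,z)-F;print(n,p@x,p@y)
p=np.array([.6872,.1068,.036])-F;print('tcp',p@x,p@y); print('target',F+.078*x)
"
```

```text
[0.6009 0.1097 0.036 ] [0.6392 0.0322 0.036 ] 0.08638278194463854 [0.62   0.0709 0.036 ] 26.318209472900705
jar 0.02534155479778664 0.016954793534161294
shk 0.02217041702808259 -0.021052593237695174
tinfront bottom 0.050725328118416665 0.004160494891551363
tcp 0.07610775296124885 0.002363773296574774
target [0.6899 0.1055 0.036 ]
```

step_arm:
  motion:
    - [-0.001, -0.0015, 0, 0, 0, 0]
    - [0, 0, 0.02, 0, 0, 0]
    - [0, 0, 0.02, 0, 0, 0]
    - [0, 0, 0.012, 0, 0, 0]
    - [0, 0, 0.006, 0, 0, 0]
    - [0, 0, 0.003, 0, 0, 0]
    - [0, 0, 0, 0, 0, 0]
    - [0, 0, 0, 0, 0, 0]

```text
clock: 7.0
ee_pos: [0.6902, 0.1049, 0.0695]
eef_rot: [-0.227, 0.974, 0.0, 0.001]
ft_force: [0.3, 0.1, -2.3]
gripper_width: 0.602
gripper_force: 30.0
```

step_arm:
  motion:
    - [0, 0, 0.002, 0, 0, 0]
    - [0, 0, 0.001, 0, 0, 0]
    - [0, 0, 0, 0, 0, 0]
    - [0, 0, 0, 0, 0, 0]

```text
clock: 7.4
ee_pos: [0.6897, 0.1049, 0.0656]
eef_rot: [-0.227, 0.974, 0.0, 0.0]
ft_force: [0.6, -0.4, -2.3]
gripper_width: 0.595
gripper_force: 30.0
```

step_arm:
  motion:
    - [0, 0, 0.001, 0, 0, 0]
    - [0, 0, 0.001, 0, 0, 0]
    - [0, 0, 0, 0, 0, 0]
    - [0, 0, 0, 0, 0, 0]

```text
clock: 7.8
ee_pos: [0.6898, 0.1049, 0.064]
eef_rot: [-0.227, 0.974, 0.0, 0.0]
ft_force: [-1.9, -1.1, 3.9]
gripper_width: 0.597
gripper_force: 30.0
```

step_arm:
  motion:
    - [0, 0, 0, 0, 0, 0]
    - [0, 0, 0, 0, 0, 0]
    - [0, 0, 0, 0, 0, 0]
    - [0, 0, 0, 0, 0, 0]
    - [0, 0, 0, 0, 0, 0]
  gripper: 0

```text
clock: 8.3
ee_pos: [0.6897, 0.1049, 0.0635]
eef_rot: [-0.227, 0.974, 0.0, 0.0]
ft_force: [0.0, 0.3, -0.2]
gripper_width: 0.949
gripper_force: 0.0
```

step_arm:
  motion:
    - [0, 0, -0.02, 0, 0, 0]
    - [0, 0, -0.045, 0, 0, 0]
    - [0, 0, -0.045, 0, 0, 0]
    - [0, 0, -0.02, 0, 0, 0]
    - [0, 0, 0, 0, 0, 0]
    - [0, 0, 0, 0, 0, 0]

```text
clock: 8.9
ee_pos: [0.6896, 0.1049, 0.1933]
eef_rot: [-0.227, 0.974, 0.0, 0.0]
ft_force: [-0.4, 0.6, 0.1]
gripper_width: 1.002
gripper_force: 0.0
```

```bash
python3 -c "
from h import *
np.set_printoptions(precision=4,suppress=True)
a,b=load('w1'),load('w2')
print([proj(b,p).round() for p in((.517,.031,.0),(.50,.076,0))])
go((.46,0.03,.24),2)"
```

```text
[array([252., -17.]), array([315., -11.])]
at [0.6896 0.1049 0.1933] yaw 116.23 tilt 0.02 ft [-0.4  0.6  0.1]
shift [ 0.2391  0.0343 -0.0467]
turnz -0.3653752237973075
```

step_arm:
  motion:
    - [0.042, 0.011, -0.0068, 0, 0, 0]
    - [0.042, 0.011, -0.0068, 0, 0, 0]
    - [0.042, 0.011, -0.0068, 0, 0, 0]
    - [0.042, 0.011, -0.0068, 0, 0, 0]
    - [0, 0, 0, 0, 0, -0.0442]
    - [0, 0, 0, 0, 0, -0.0442]
    - [0, 0, 0, 0, 0, -0.0442]
    - [0, 0, 0, 0, 0, -0.0442]

```text
clock: 9.7
ee_pos: [0.5186, 0.0701, 0.2191]
eef_rot: [-0.488, 0.873, 0.0, -0.001]
ft_force: [0.2, 0.1, -0.1]
gripper_width: 1.003
gripper_force: 0.0
```

step_arm:
  motion:
    - [0, 0, 0, 0, 0, -0.0442]
    - [0, 0, 0, 0, 0, -0.0442]
    - [0, 0, 0, 0, 0, -0.0442]
    - [0, 0, 0, 0, 0, -0.0442]
    - [0, 0, 0, 0, 0, 0]
    - [0, 0, 0, 0, 0, 0]

```text
clock: 10.3
ee_pos: [0.5177, 0.0665, 0.2101]
eef_rot: [-0.59, 0.807, -0.001, -0.013]
ft_force: [-0.1, -0.3, 0.4]
gripper_width: 1.002
gripper_force: 0.0
```

```bash
python3 -c "
from h import *
go((.52,.03,.22),180)
c=snap('wrist','w4');d=snap('side','s4');e=snap('scene','e4')
z=lambda a:cv2.resize(a,(266,200),interpolation=cv2.INTER_CUBIC)
cv2.imwrite('pics/c4.png',np.hstack([c['img'],np.vstack([cv2.resize(d['img'][190:265,315:415],(160,120)),cv2.resize(e['img'][215:290,235:335],(160,120)),np.zeros((240,160,3),np.uint8)])]))"
```

```text
at [0.5177 0.0665 0.2101] yaw 162.35 tilt 1.53 ft [-0.1 -0.3  0.4]
shift [ 0.0343 -0.0132 -0.0093]
turnz -0.09807071056254067
```

View pics/c4.png

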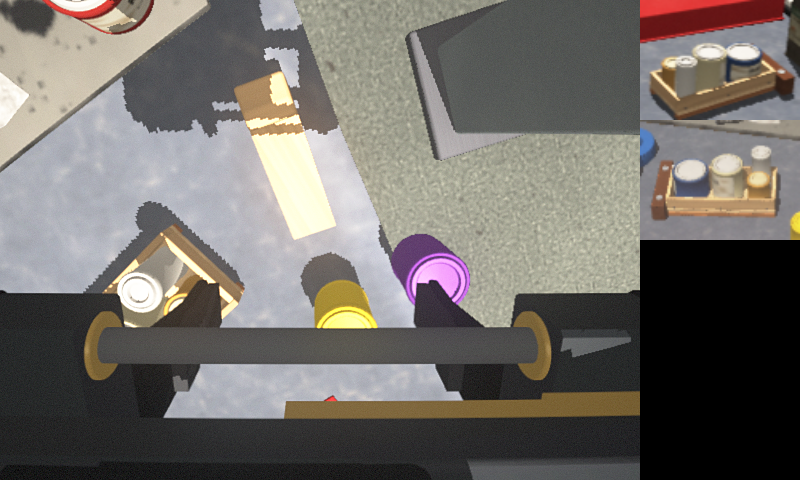

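The tin stands in the crate's gap between its neighbours. In the wrist picture the wedge's tip corners are at (297,239) and (336,226), and its heel top end corners at (234,88) and (281,71). The turn stopped early, so I'll check the joints.

```bash
python3 -c "
from h import *
np.set_printoptions(precision=4,suppress=True)
s=state();print(s['joint_pos'])
c=load('w4');P=[atz(c,297,239,.0025),atz(c,336,226,.0025),atz(c,234,88,.036),atz(c,281,71,.036)];print(np.array(P))
t=(P[0]+P[1])/2;h=(P[2]+P[3])/2;d=(t-h)[:2];L=np.linalg.norm(d);print(L,np.degrees(np.arctan2(d[1],d[0])),t,h,'heel centre from tip,end',t[:2]-.117*d/L,h[:2]+.017*d/L)
a=load('w1');print(atz(a,113,145,.0025),atz(a,100,187,.0025))
"
```

```text
[-0.009   0.157  -0.2387  1.7504  0.0522  1.2615  2.5746]
[[ 0.5379  0.0794  0.0025]
 [ 0.5005  0.0787  0.0025]
 [ 0.5421 -0.0544  0.036 ]
 [ 0.5046 -0.0551  0.036 ]]
0.1338612254180525 91.76102998460546 [0.5192 0.079  0.0025] [ 0.5233 -0.0547  0.036 ] heel centre from tip,end [ 0.5228 -0.0379] [ 0.5228 -0.0378]
[0.5011 0.0789 0.0025] [0.5399 0.0801 0.0025]
```

step_arm:
  motion:
    - [0, 0, 0, 0, 0, 0.047]
    - [0, 0, 0, 0, 0, 0.047]
    - [0, 0, 0, 0, 0, 0.047]
    - [0, 0, 0, 0, 0, 0.047]
    - [0, 0, 0, 0, 0, 0.047]
    - [0, 0, 0, 0, 0, 0.047]
    - [0, 0, 0, 0, 0, 0.047]
    - [0, 0, 0, 0, 0, 0.047]

```text
clock: 11.25
ee_pos: [0.5179, 0.0686, 0.2113]
eef_rot: [-0.04, 0.999, -0.009, -0.009]
ft_force: [0.2, -0.9, 0.6]
gripper_width: 1.004
gripper_force: 0.0
```

step_arm:
  motion:
    - [0, 0, 0, 0, 0, 0.047]
    - [0, 0, 0, 0, 0, 0.047]
    - [0, 0, 0, 0, 0, 0.047]
    - [0, 0, 0, 0, 0, 0.047]
    - [0, 0, 0, 0, 0, 0.047]
    - [0, 0, 0, 0, 0, 0.047]
    - [0, 0, 0, 0, 0, 0.047]
    - [0, 0, 0, 0, 0, 0]

```text
clock: 12.05
ee_pos: [0.518, 0.0686, 0.2113]
eef_rot: [0.457, 0.889, -0.012, -0.004]
ft_force: [0.6, -0.1, 0.9]
gripper_width: 0.998
gripper_force: 0.0
```

```bash
python3 -c "
from h import *
go((.523,-.038,.15),1.76);print(R.from_quat(state()['eef_rot']).as_matrix().round(4),state()['joint_pos'])"
```

```text
at [0.518  0.0686 0.2113] yaw 35.56 tilt 1.45 ft [ 0.6 -0.1  0.9]
shift [-0.0894 -0.0563  0.0631]
turnz 0.1877621966506382
[[-0.5816  0.8133 -0.018 ]
 [ 0.8135  0.5813 -0.0178]
 [-0.004  -0.0249 -0.9997]] [-0.15155722  0.14746831 -0.08329371  1.75765098  0.02662928  1.2586841
  0.37810457]
```

step_arm:
  motion:
    - [0, 0, 0, -0.008, 0.0013, 0]
    - [0, 0, 0, 0, 0, 0.047]
    - [0, 0, 0, 0, 0, 0.047]
    - [0, 0, 0, 0, 0, 0.047]
    - [0, 0, 0, 0, 0, 0.047]
    - [0, 0, 0, 0, 0, 0]
    - [0, 0, 0, 0, 0, 0]

```text
clock: 12.75
ee_pos: [0.5179, 0.0678, 0.2113]
eef_rot: [0.694, 0.72, 0.0, -0.0]
ft_force: [-0.5, -0.1, 0.5]
gripper_width: 1.001
gripper_force: 0.0
```

```bash
python3 -c "
from h import *
go((.523,-.038,.12),1.76);print(R.from_quat(state()['eef_rot']).as_matrix().round(4))"
```

```text
at [0.5179 0.0678 0.2113] yaw 2.18 tilt 0.05 ft [-0.5 -0.1  0.5]
shift [-0.106   0.001   0.0912]
turnz 0.0023569858790473573
[[-3.810e-02  9.993e-01  2.000e-04]
 [ 9.993e-01  3.810e-02  8.000e-04]
 [ 8.000e-04  2.000e-04 -1.000e+00]]
```

step_arm:
  motion:
    - [-0.0353, 0.0003, 0.03, 0, 0, 0]
    - [-0.0353, 0.0003, 0.03, 0, 0, 0]
    - [-0.0353, 0.0003, 0.03, 0, 0, 0.0024]
    - [0, 0, 0, 0, 0, 0]
    - [0, 0, 0, 0, 0, 0]

```text
clock: 13.25
ee_pos: [0.5218, -0.0385, 0.1207]
eef_rot: [0.698, 0.716, -0.0, -0.001]
ft_force: [0.8, 1.2, 1.2]
gripper_width: 1.002
gripper_force: 0.0
```

```bash
python3 -c "
from h import *
np.set_printoptions(precision=4,suppress=True)
go((.523,-.038,.026),1.76)
c=snap('wrist','w5')
print([proj(c,p) for p in((.5192,.079,.0025),(.5233,-.0547,.036))])
cv2.imwrite('pics/w5.png',c['img'])"
```

```text
at [ 0.5218 -0.0385  0.1207] yaw 1.5 tilt 0.09 ft [0.8 1.2 1.2]
shift [0.0004 0.0014 0.0947]
turnz -0.0014374861757340163
[array([319.1498,  52.2777]), array([319.9393, 281.1414])]
```

View pics/w5.png

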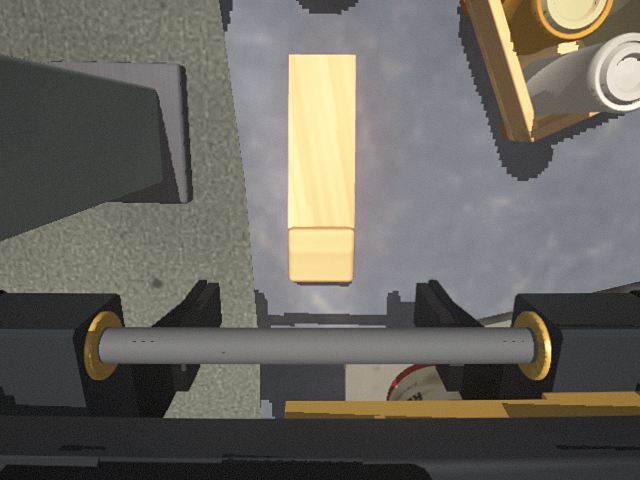

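The wedge lies straight and centred between the jaws, with the tip edge at v=53 and the heel end at v=282, against 52 and 281 predicted.

step_arm:
  motion:
    - [0.0004, 0.0014, 0.04, 0, 0, 0]
    - [0, 0, 0.035, 0, 0, -0.0014]
    - [0, 0, 0.015, 0, 0, 0]
    - [0, 0, 0.0047, 0, 0, 0]
    - [0, 0, 0, 0, 0, 0]
    - [0, 0, 0, 0, 0, 0]

```text
clock: 13.9
ee_pos: [0.5247, -0.037, 0.0279]
eef_rot: [0.697, 0.718, 0.001, 0.0]
ft_force: [-0.0, 0.1, 0.5]
gripper_width: 1.001
gripper_force: 0.0
```

step_arm:
  motion:
    - [0, 0, 0, 0, 0, 0]
    - [0, 0, 0, 0, 0, 0]
    - [0, 0, 0, 0, 0, 0]
    - [0, 0, 0, 0, 0, 0]
    - [0, 0, 0, 0, 0, 0]
    - [0, 0, 0, 0, 0, 0]
    - [0, 0, 0, 0, 0, 0]
  gripper: 255

```text
clock: 14.6
ee_pos: [0.5235, -0.0375, 0.0264]
eef_rot: [0.697, 0.717, 0.0, -0.0]
ft_force: [0.3, -0.5, 1.0]
gripper_width: 0.457
gripper_force: 30.0
```

```bash
python3 -c "
from h import *
go((.496,.011,.030),-63.7);print(state()['gripper_width']*87)"
```

```text
at [ 0.5235 -0.0375  0.0264] yaw 1.62 tilt 0.04 ft [ 0.3 -0.5  1. ]
shift [ 0.0493 -0.0261 -0.0036]
turnz 0.3628645757691261
39.775606618609416
```

```bash
python3 -c "
from h import *
print(atz(load('side0'),331,294,.06),atz(load('scene0'),361,203,.06))"
```

```text
[ 0.60986291 -0.15194079  0.06      ] [ 0.60721683 -0.15523625  0.06      ]
```

step_arm:
  motion:
    - [0, 0, -0.02, 0, 0, 0]
    - [0, 0, -0.025, 0, 0, 0]
    - [-0.03, -0.03, 0, 0, 0, 0]
    - [0, 0, 0, 0, 0, 0]

```text
clock: 15.0
ee_pos: [0.4916, -0.0723, 0.0714]
eef_rot: [0.699, 0.715, -0.001, -0.0]
ft_force: [-0.1, -0.8, -1.9]
gripper_width: 0.456
gripper_force: 30.0
```

step_arm:
  motion:
    - [0, 0, 0, 0, 0, 0.0453]
    - [0, 0, 0, 0, 0, 0.0453]
    - [0, 0, 0, 0, 0, 0.0453]
    - [0, 0, 0, 0, 0, 0.0453]
    - [0, 0, 0, 0, 0, 0.0453]
    - [0, 0, 0, 0, 0, 0.0453]
    - [0, 0, 0, 0, 0, 0.0453]
    - [0, 0, 0, 0, 0, 0.0453]

```text
clock: 15.8
ee_pos: [0.4939, -0.0686, 0.071]
eef_rot: [0.974, 0.225, -0.001, -0.0]
ft_force: [-0.2, -1.4, -0.9]
gripper_width: 0.456
gripper_force: 30.0
```

step_arm:
  motion:
    - [0, 0, 0, 0, 0, 0]
    - [0, 0, 0, 0, 0, 0]

```text
clock: 16.0
ee_pos: [0.4941, -0.0684, 0.0712]
eef_rot: [0.973, 0.23, -0.0, -0.0]
ft_force: [-0.2, -0.4, -1.4]
gripper_width: 0.459
gripper_force: 30.0
```

```bash
python3 -c "
from h import *
go((.490,.0075,.060),-63.7);print(state()['joint_pos'])
c=snap('wrist','w6');print([proj(c,p) for p in((.599,.111,.036),(.639,.032,.036),(.6188,.0712,.036))])"
```

```text
at [ 0.4941 -0.0684  0.0712] yaw -63.37 tilt 0.06 ft [-0.2 -0.4 -1.4]
shift [ 0.0303 -0.0697  0.0112]
turnz 0.001841501255467727
[-0.12348189  0.23400616  0.18765025  1.9862615  -0.05446288  0.92703486
 -1.01406604]
[array([  11.23250105, -146.12834053]), array([ 247.86464275, -153.96802855]), array([ 128.50740257, -150.11797135])]
```

step_arm:
  motion:
    - [0.0151, -0.0349, 0.0, 0, 0, 0.0018]
    - [0.0151, -0.0349, 0.0, 0, 0, 0]
    - [0, 0, 0.0, 0, 0, 0]
    - [0, 0, 0.025, 0, 0, 0]
    - [0, 0, 0.015, 0, 0, 0]
    - [0, 0, 0.004, 0, 0, 0]
    - [0, 0, 0, 0, 0, 0]
    - [0, 0, 0, 0, 0, 0]

```text
clock: 16.85
ee_pos: [0.4909, 0.0073, 0.0279]
eef_rot: [0.974, 0.226, 0.0, -0.0]
ft_force: [0.8, 0.2, -0.8]
gripper_width: 0.455
gripper_force: 30.0
```

```bash
python3 -c "
from h import *
go((.5502,.0373,.0265),-63.7)
c=snap('wrist','w7');d=snap('side','s7');e=snap('scene','e7')
z=lambda a,w,h:cv2.resize(a,(w,h),interpolation=cv2.INTER_CUBIC)
cv2.imwrite('pics/c7.png',np.vstack([z(c['img'][:250],640,250),np.hstack([z(d['img'][210:297,265:369],418,350),z(e['img'][220:307,290:384],378,350)])[:,:640]]))
print([proj(c,p) for p in((.599,.111,.036),(.639,.032,.036))])"
```

```text
at [0.4909 0.0073 0.0279] yaw -63.88 tilt 0.02 ft [ 0.8  0.2 -0.8]
shift [ 0.0664 -0.0008  0.0014]
turnz -0.0010229957866003917
[array([ 153.00108752, -120.44120356]), array([ 468.6560182 , -125.41380106])]
```

View pics/c7.png

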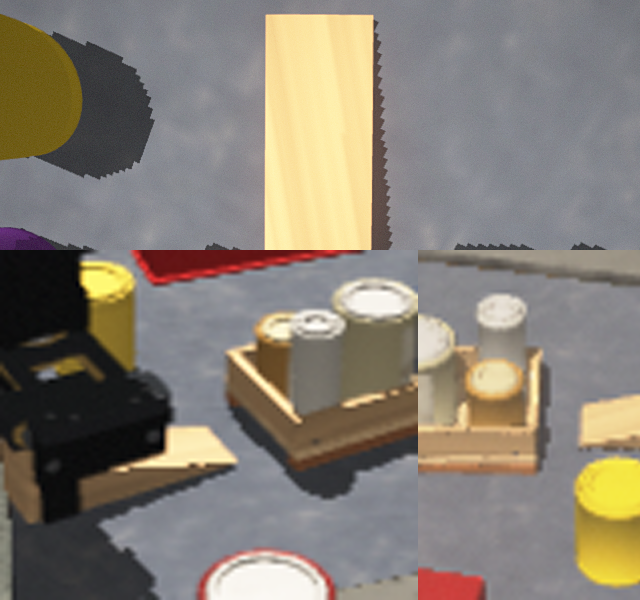

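The wedge points straight at the middle of the crate's front board. In the wrist picture its tip edge is at v=15, u=265–373. I'll advance it to just before contact.

step_arm:
  motion:
    - [0, -0.0008, 0.0013, 0, 0, -0.001]
    - [0.01, 0, 0, 0, 0, 0]
    - [0.01, 0, 0, 0, 0, 0]
    - [0.01, 0, 0, 0, 0, 0]
    - [0.008, 0, 0, 0, 0, 0]
    - [0.002, 0, 0, 0, 0, 0]
    - [0, 0, 0, 0, 0, 0]
    - [0, 0, 0, 0, 0, 0]

```text
clock: 17.8
ee_pos: [0.5266, 0.0262, 0.0263]
eef_rot: [0.974, 0.227, 0.0, -0.0]
ft_force: [1.5, 0.6, 1.1]
gripper_width: 0.455
gripper_force: 30.0
```

```bash
cat > lift.py <<'E'
from h import *
# lift angle of the crate about its back bottom edge (+slide along x) from feature tracking against the flat reference pictures
yaw=np.radians(26.3);X=np.array([np.cos(yaw),np.sin(yaw),0]);Y=np.array([-X[1],X[0],0]);F=np.array([.619,.0712,0])
from scipy.optimize import least_squares
def track(n,ref,box,plane):
    a=load(ref);c=optics.capture(n);g=[cv2.cvtColor(i['img'],cv2.COLOR_BGR2GRAY) for i in(a,c)]
    m=np.zeros_like(g[0]);cv2.fillPoly(m,[np.array([proj(a,p) for p in box]).astype(np.int32)],255)
    P=cv2.goodFeaturesToTrack(g[0],40,.03,3,mask=m,blockSize=3)
    Q,st,e=cv2.calcOpticalFlowPyrLK(g[0],g[1],P,None,winSize=(9,9),maxLevel=2)
    out=[]
    for p,q,k in zip(P[:,0],Q[:,0],st[:,0]):
        if not k: continue
        o,r=ray(a,*p);w=o+r*((plane[0]-o)@plane[1])/(r@plane[1]);out.append((c,w,p,q))
    return out
def pt(x,y,z): return F+x*X+y*Y+np.array([0,0,z])
def measure():
    d=track('side','s7',[pt(.0,-.044,.004),pt(.165,-.044,.004),pt(.165,-.044,.036),pt(.0,-.044,.036)],(pt(0,-.044,0),Y))
    d+=track('scene','e7',[pt(.02,.044,.004),pt(.176,.044,.004),pt(.176,.044,.036),pt(.02,.044,.036)],(pt(0,.044,0),Y))
    B=pt(.176,0,0)
    def res(v):
        r=[]
        for c,w,p,q in d:
            wn=B+R.from_rotvec(Y*v[0]).apply(w-B)+v[1]*X+v[2]*Y
            r+=list((proj(c,wn)-proj(c,w))-(q-p))
        return np.array(r)
    s=least_squares(res,[0,0,0],loss='soft_l1',f_scale=.3,x_scale=[.01,.001,.001])
    print(len(d),'lift mm',1e3*.176*np.sin(s.x[0]),'slide mm',1e3*s.x[1:],'res px',np.median(abs(s.fun)))
if __name__=='__main__':
    measure();go((.5502,.0373,.0265),-63.7)
    s=state();print('thrust',s['ft_force']@X,'grip',s['gripper_width']*87, 'tip past front',(s['ee_pos']+.117*X-F)@X)
E
python3 lift.py; python3 -c "
from h import *
c=load('w7');print(atz(c,265,15,.0025),atz(c,373,15,.0025))"
```

```text
23 lift mm -0.048993746171799794 slide mm [ 0.00858334 -0.0425179 ] res px 0.015815723043317576
at [0.5264 0.026  0.0263] yaw -63.76 tilt 0.04 ft [1.  0.3 0.4]
shift [ 0.0263  0.0004 -0.0002]
turnz -0.0003209347256407745
thrust 1.034530194554386 grip 39.70508955565208 tip past front 0.013952583299036455
[0.58642235 0.07537244 0.0025    ] [0.60434301 0.03885237 0.0025    ]
```

step_arm:
  motion:
    - [0.004, 0, 0, 0, 0, 0]
    - [0.004, 0, 0, 0, 0, 0]
    - [0.004, 0, 0, 0, 0, 0]
    - [0.004, 0, 0, 0, 0, 0]
    - [0, 0, 0, 0, 0, 0]
    - [0, 0, 0, 0, 0, 0]

```text
clock: 18.5
ee_pos: [0.5375, 0.0309, 0.0261]
eef_rot: [0.974, 0.226, -0.004, 0.0]
ft_force: [-16.0, -6.1, 19.9]
gripper_width: 0.454
gripper_force: 30.0
```

```bash
python3 lift.py
```

```text
23 lift mm 0.8920033674218535 slide mm [-1.02484852  0.13984363] res px 0.19041832105247636
at [0.5375 0.0308 0.0261] yaw -63.85 tilt 0.41 ft [-16.2  -5.5  19.1]
shift [ 0.0142 -0.0002 -0.0005]
turnz -0.000843331913505886
thrust -16.996453660365823 grip 40.028363903549284 tip past front 0.026073084150845787
```

step_arm:
  motion:
    - [0, 0, -0.001, 0, 0, 0]
    - [0, 0, -0.0005, 0, 0, 0]
    - [0, 0, 0, 0, 0, 0]
    - [0, 0, 0, 0, 0, 0]

```text
clock: 19.0
ee_pos: [0.5376, 0.0311, 0.0262]
eef_rot: [0.974, 0.226, -0.003, 0.0]
ft_force: [-6.8, -4.7, -1.8]
gripper_width: 0.455
gripper_force: 30.0
```

step_arm:
  motion:
    - [0.003, 0, 0, 0, 0, 0]
    - [0.003, 0, 0, 0, 0, 0]
    - [0, 0, 0, 0, 0, 0]
    - [0, 0, 0, 0, 0, 0]

```text
clock: 19.4
ee_pos: [0.5432, 0.0341, 0.0262]
eef_rot: [0.974, 0.226, -0.003, -0.0]
ft_force: [-5.6, -3.1, -1.7]
gripper_width: 0.454
gripper_force: 30.0
```

```bash
python3 lift.py; python3 -c "
from h import *
s=state();print(R.from_quat(s['eef_rot']).as_matrix().round(4),s['ft_force'],s['ft_torque'])"
```

```text
23 lift mm 2.5834259024097497 slide mm [0.11667892 0.43460091] res px 0.4150838728001247
at [0.5432 0.0341 0.0262] yaw -63.83 tilt 0.36 ft [-6.8 -4.4 -2. ]
shift [ 0.0077  0.0003 -0.0003]
turnz -0.0007055968633819828
thrust -8.092944033709411 grip 39.64203888810373 tip past front 0.0326127331790324
[[ 0.8974  0.4411 -0.0061]
 [ 0.4411 -0.8975 -0.0014]
 [-0.0061 -0.0015 -1.    ]] [-6.83651849 -4.43291737 -1.97400759] [-0.90356337  1.43976811 -0.06325797]
```

step_arm:
  motion:
    - [0.003, 0, 0, 0, 0, 0]
    - [0.003, 0, 0, 0, 0, 0]
    - [0.002, 0, 0, 0, 0, 0]
    - [0, 0, 0, 0, 0, 0]
    - [0, 0, 0, 0, 0, 0]
    - [0, 0, 0, 0, 0, 0]

```text
clock: 20.1
ee_pos: [0.5502, 0.0377, 0.0262]
eef_rot: [0.974, 0.226, -0.003, -0.0]
ft_force: [-6.6, -4.4, -0.8]
gripper_width: 0.459
gripper_force: 30.0
```

```bash
python3 lift.py
```

```text
23 lift mm 4.809976840510044 slide mm [-1.40088594  0.29972502] res px 0.31253949530513125
at [0.5502 0.0377 0.0262] yaw -63.83 tilt 0.38 ft [-7.  -3.6 -0.6]
shift [-0.0002  0.0003 -0.0003]
turnz -0.0007114108464998973
thrust -7.880526702875244 grip 39.639294093767035 tip past front 0.040481824251523586
```

```bash
python3 -c "
from rig import job_done
print(job_done())"
```

```text
the job is handed in; nothing more can be done
None
```

The tall tin is standing upright in the crate's gap and released. The gripper holds the wedge under the middle of the front board, with the crate's front about 4.8 mm up by camera tracking, and the job is handed in.

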